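Put the bread tin away in the counter cupboard

ROBOT

A 6-joint arm with a two-finger parallel gripper is mounted at the origin on the work surface. World frame = base frame: x ahead of the robot, y to its left, z up, the work surface at z = 0. Lengths are in m, angles in degrees, forces in N, time in s.
With the tool pointing down it reaches from about 0.2 to 0.875 m from the base axis. Payload 3.4 kg.
Tool frame: the origin (TCP) lies at the very end of the fingers, on their centre line; the grasp point (between the pads) lies 19 mm behind it; z points along the fingers, y is the line along which they close (so a half turn about z gives the same grasp; the last joint's range is limited). The gripper opens to 94 mm and grips with 3 to 60 N. Pads are 16 mm wide; open, the fingers measure 119 mm over their backs; the gripper's body (75 mm by 177 mm) begins 78 mm behind the grasp point.
Start: joints at [-75.287, 15.808, 86.224, -0, 77.962, -6.933], TCP at [0.212, -0.534, 0.205] pointing down, gripper open.
Joint ranges: [-165.64, 165.64], [-43.16, 119.46], [12.63, 154.43], [-67.54, 247.53], [6.08, 155.33], [-154.97, 154.97]. Speed limits (degrees/s): [147.25, 147.25, 180, 180, 180, 180].

INTERFACE

Orientations are given as a 3x3 rotation matrix whose columns are the frame's x, y, z axes.
In Python, from rig import manip, camrig gives the robot as it stands (manip), with the cameras (camrig).
- The arm moves only by the shell command python3 jog.py 'ROWS' [FORCE]. ROWS is a JSON list of rows, 1 to 8 of them, each an object with the fields d (a list: dx, dy, dz in m), rotvec (a list: a rotation vector rx, ry, rz in degrees), aperture (the finger opening in m); a field left out counts as zero (the opening has to be given); each row shifts and turns the commanded pose from where the row before left it, along the tool's axes as they then stand; what a row does not reach is not made up. A row lasts 1/10 s, in which the tool goes at most 0.05 m and 8.59 degrees, less where a joint would pass 70% of its speed; a pose out of reach is approached as far as the arm can. The fingers move at their own pace and stop on an object; FORCE is the grip in N (left out, the last holds). Time passes only in rows, so rows that do not move let the fingers close. It prints the time, the measured TCP pose, the force, the opening and the grip force at its end. Input that does not fit is refused with a message, and nothing moves.
- manip.get_state(): the state, without advancing time (a new reading comes with each control period).
- camrig.camera(name): name is "scene" or "top" or "wrist"; returns the picture (384x512x3 uint8, red, green, blue); there is no depth.
- camrig.camera_params(name): a dict with "mtx" (3x3 intrinsics, pixels), "k1" (the pictures are not rectified: a ray, as slopes to the right and down, at radius r is drawn at 1 + k1 r^2 times it, then the intrinsics apply), "pose" (4x4, takes a point from camera to world coordinates). Camera axes: x right, y up, looking along -z (the intrinsics and any distortion apply to the point x, -y, -z); pixel columns grow to the right and rows downward; lengths in m; the calibration is good to about 2 mm. A picture is of the moment at which its call begins: read the wrist's pose just before it. camera_params takes no time and is no camera call; for the wrist camera it gives the pose at the moment of the call.
- manip.finish_job(): hands the job in; it is judged then, once.
The state is a dict: "t": time; "qpos": joint angles; "joint_vel": joint speeds; "joint_torque": joint torques, N m; "tool_pos": TCP position; "tool_rot": TCP orientation; "force": force on the tool from outside, world axes, zero at the start; "wrist_torque": the same for the moment, N m; "finger_gap": finger opening in m; "grasp_force": force on a finger pad.
Only numpy, scipy, OpenCV 4.12 (cv2) and the standard library are available. Lean on these libraries where they do the work, as an engineer would, in place of code of your own. Each camera call takes 0.05 s, during which the arm holds its last target. There are 200 camera calls.

TASK

Swing the counter cupboard's door wide open by its handle, slide the blue bread tin along the counter into the cupboard, and then shut the door fully. Keep the tin flat on the counter, and leave the other crockery and stores where they stand.

Things in the scene. Friction and masses are not known exactly. Their poses are not given: they have to be found in the camera images.
- cupboard: White cupboard fixed on the counter, 240 mm deep (x), 260 wide (y), 200 tall. Origin: centre of its footprint, z 0. +x front to back, +y to the door's free edge; front faces about world -y, hinge far from the robot. Shut door's outer face at x = -120. Walls and top 14 mm; no floor board or sill. Inside, door shut: x -104 to +106, y -116 to +116, 186 high.
- door (a joint): Angle of the wooden cupboard door: 0 shut, grows as it swings open (counter-clockwise from above), stop at 1.6 rad. May start up to 0.2 ajar. Light friction (0.12 N m): it stays where it is left, no spring, no catch.
- door_hinge (a point): On the door's vertical hinge axis, 100 mm above the counter, at x -120, y -130 mm in the cupboard's frame. Axes turn with the door (same as the cupboard's when shut): y runs along the outer face from hinge to free edge, -x points out of that face. Panel: y 2 to 258 mm, x 0 to 16 mm (thickness), heights 4 to 196 mm.
- door_handle (a point): Middle of the handle: a level dark steel bar 12 mm thick, 110 mm between its end posts' centres, 175 mm above the counter, 50 mm out from the door's face, 185 mm along the door from the hinge axis. Axes as door_hinge; the bar runs along y. The gap behind it is 44 mm, 98 mm long between the posts, open above and below: fingers can hook in from above.
- tin: Blue closed bread tin, steel band, silvery panel on the lid; loose, 0.35 to 0.7 kg, 153 mm long (x), 113 wide (y), 72 tall, upright sides (lid stands out 1.5 mm above 58 mm). Origin: centre of its underside. On the counter in front of the cupboard, just outside the door's swing, long axis within 0.3 rad of the way in, +x towards the cupboard.
- steel_mug: Bystander, to be left alone: steel mug, 80 mm wide, 85 mm tall. Origin: centre of its underside.
- white_cup: Bystander, to be left alone: white cup, 84 mm wide, 75 mm tall. Origin: centre of its underside.
- jar: Bystander, to be left alone: amber jar, 76 mm wide, 110 mm tall. Origin: centre of its underside.
- bowl: Bystander, to be left alone: white bowl, 130 mm wide, 55 mm tall, on the rear of the cupboard's top. Origin: centre of its underside.
- can: Bystander, to be left alone: food can, 74 mm wide, 105 mm tall. Origin: centre of its underside.
- small_mug: Bystander, to be left alone: blue mug, 76 mm wide, 80 mm tall. Origin: centre of its underside.

How it is judged:
By the outcome, as a careful person would: the job done as asked, in the order asked, and still so for the second after the job is handed in, with the robot touching nothing.
It also fails if it takes over 67 s, if anything falls off the work surface, if the arm or the gripper's body presses on something with over 40 N, if the wrist force passes 120 N, or if a joint passes its speed limit or range.

## Working session

There is one attempt and no reset: what is moved stays moved. The work goes in short steps, Python scripts to look and compute and a shell command to move; the robot and the scene stay as the last step left them, time stands still between calls to the robot, and variables do not carry over. Pictures are saved under pics/ and viewed, at most 10 in all, crops included, and the job is handed in when it is done.

```bash
ls; mkdir -p pics
python3 - <<'E'
from rig import manip, camrig
import cv2,numpy as np
np.set_printoptions(precision=4,suppress=True)
for n in("top","scene"):
    im=camrig.camera(n); cv2.imwrite(f"pics/{n}0.png",im[...,::-1]); p=camrig.camera_params(n); print(n,p["mtx"],p["k1"],p["pose"])
s=manip.get_state();print(s)
E
```

```text
jog.py
pics
rig.py
top [[404.1103   0.     260.4377]
 [  0.     404.1103 197.6064]
 [  0.       0.       1.    ]] -0.07588660790569307 [[ 0.0217  0.9949 -0.0988  0.4303]
 [-0.9996  0.0199 -0.019  -0.0106]
 [-0.017   0.0991  0.9949  1.4822]
 [ 0.      0.      0.      1.    ]]
scene [[391.6967   0.     256.3079]
 [  0.     391.6967 191.6285]
 [  0.       0.       1.    ]] 0.040063251532033585 [[-0.0888 -0.741   0.6656  1.4974]
 [ 0.9961 -0.0664  0.0589  0.0655]
 [ 0.0006  0.6682  0.744   1.1594]
 [ 0.      0.      0.      1.    ]]
{'t': 0.1, 'qpos': array([-75.2872,  15.843 ,  86.2845,  -0.0023,  77.9628,  -6.9344]), 'joint_vel': array([-0.0672, -0.0999, -0.1267, -0.0312,  0.0006,  0.0116]), 'joint_torque': array([  0.0028, -40.5452, -23.7777,   0.0704,   0.0298,  -0.    ]), 'tool_pos': array([ 0.212 , -0.534 ,  0.2047]), 'tool_rot': array([[ 0.9295,  0.3689, -0.0004],
       [ 0.3689, -0.9295,  0.0015],
       [ 0.0002, -0.0016, -1.    ]]), 'force': array([0.1273, 1.1065, 0.3774]), 'wrist_torque': array([-0.0387, -0.0423, -0.0198]), 'grasp_force': 0.0, 'finger_gap': 0.09409785921701727}
```

View pics/top0.png

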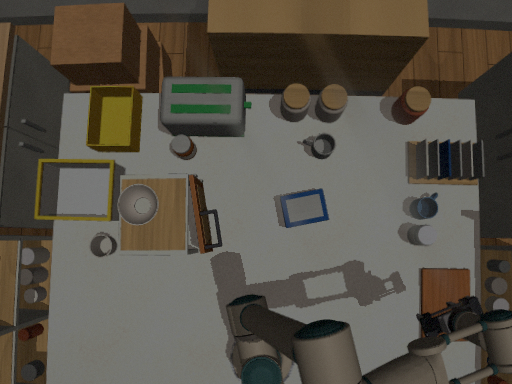

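View pics/scene0.png

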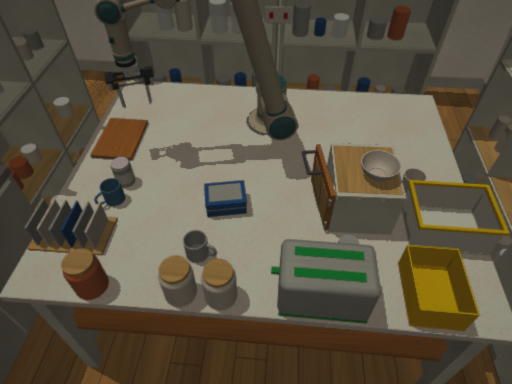

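Top view: the cupboard is at about (120–187, 175–253), the door slightly ajar at (195–210, 178–250), the handle bar near (213, 210–245), and the tin near (304, 208). The scene view shows the same layout, with the tin near (226, 197). I'll set up helpers, then measure the corners on enlarged crops.

```bash
cat > h.py <<'E'
import numpy as np,cv2
from rig import manip, camrig
np.set_printoptions(precision=4,suppress=True)
def ray(P,uv):
    d=np.array([[P["k1"],0,0,0]],float)
    s=cv2.undistortPoints(np.array(uv,float).reshape(-1,1,2),P["mtx"],d[0]).reshape(-1,2)
    v=np.c_[s[:,0],-s[:,1],-np.ones(len(s))]@P["pose"][:3,:3].T
    return P["pose"][:3,3],v
def onz(P,uv,z):
    o,v=ray(P,uv); return o+v*((z-o[2])/v[:,2])[:,None]
def proj(P,X):
    c=(np.atleast_2d(X)-P["pose"][:3,3])@P["pose"][:3,:3]
    s=np.c_[c[:,0],-c[:,1]]/-c[:,2:3]; r2=(s**2).sum(1,keepdims=True)
    return (s*(1+P["k1"]*r2))@np.diag(np.diag(P["mtx"])[:2])+P["mtx"][:2,2]
def tri(Pa,a,Pb,b):
    o1,v1=ray(Pa,a);o2,v2=ray(Pb,b);out=[]
    for p,q in zip(v1,v2):
        t=np.linalg.lstsq(np.c_[p,-q],o2-o1,rcond=None)[0]
        A,B=o1+p*t[0],o2+q*t[1]; out.append(np.r_[(A+B)/2,np.linalg.norm(A-B)])
    return np.array(out)
def bluemask(im):
    h=cv2.cvtColor(im,cv2.COLOR_RGB2HSV); return cv2.inRange(h,(100,110,30),(125,255,255))
def quad(m,near):
    cs=cv2.findContours(m,cv2.RETR_EXTERNAL,cv2.CHAIN_APPROX_NONE)[0]
    c=min([c for c in cs if cv2.contourArea(c)>150],key=lambda c:np.linalg.norm(c.reshape(-1,2).mean(0)-near))
    return c
E
python3 - <<'E'
from h import *
T=cv2.imread("pics/top0.png");S=cv2.imread("pics/scene0.png")
c=cv2.resize(T[165:260,110:230],None,fx=6,fy=6,interpolation=cv2.INTER_CUBIC);cv2.imwrite("pics/ct.png",c)
c=cv2.resize(S[130:245,290:420],None,fx=5,fy=5,interpolation=cv2.INTER_CUBIC);cv2.imwrite("pics/cs.png",c)
PT,PS=camrig.camera_params("top"),camrig.camera_params("scene")
# tin: silvery panel centroid in both views -> height, outline of blue
for im,P,n in((T,PT,(304,208)),(S,PS,(226,197))):
    b=quad(bluemask(im[...,::-1].copy()),n); print(cv2.boundingRect(b))
    m=np.zeros(im.shape[:2],np.uint8);cv2.drawContours(m,[b],-1,255,-1);m&=~bluemask(im[...,::-1].copy())
    m=cv2.erode(m,np.ones((2,2)));c=max(cv2.findContours(m,cv2.RETR_EXTERNAL,cv2.CHAIN_APPROX_NONE)[0],key=cv2.contourArea)
    M=cv2.moments(c);ctr=(M['m10']/M['m00'],M['m01']/M['m00']);print("panel",ctr,M['m00'])
    if P is PT:
        a=ctr; W=onz(P,b.reshape(-1,2),.072)[:,:2].astype(np.float32);print("blue rect",cv2.minAreaRect(W))
        W=onz(P,c.reshape(-1,2),.072)[:,:2].astype(np.float32);print("panel rect",cv2.minAreaRect(W))
    else: print(tri(PT,[a],PS,[ctr]))
    print(cv2.boxPoints(cv2.minAreaRect(b)))
E
```

```text
(288, 189, 40, 36)Traceback (most recent call last):
  File "<stdin>", line 10, in <module>
ValueError: max() iterable argument is empty
```

View pics/ct.png

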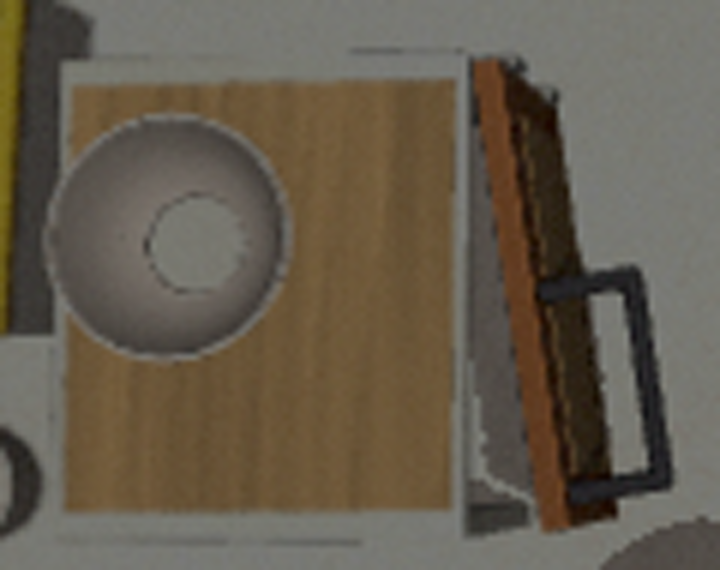

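View pics/cs.png

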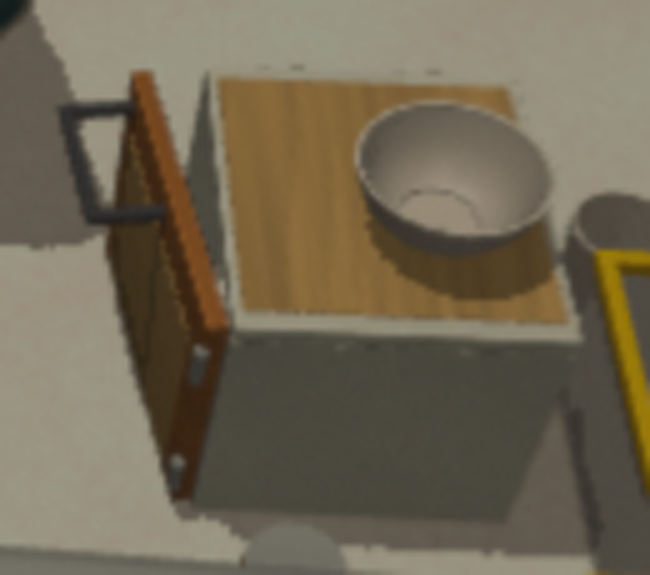

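The top crop shows the cupboard's top edges, door top edge from (475–500, 60) to (545–570, 528), and the bar from (632, 272) to (660, 482). The scene crop shows the same bar from (68, 110) to (95, 215) and the near and far front top corners at (210, 75) and (238, 325).

Run:
```python
from h import *
PT,PS=camrig.camera_params("top"),camrig.camera_params("scene")
t=lambda *p:(np.array(p)+.5)/6-.5+[110,165]
s=lambda *p:(np.array(p)+.5)/5-.5+[290,130]
a=t((632,272),(662,482),(466,50),(464,540));b=s((70,110),(95,215),(238,325),(210,75))
print("bar far/near, corner far/near\n",tri(PT,a,PS,b))
h=onz(PT,a[:2],.175)[:,:2];print("bar z.175",h,np.linalg.norm(h[1]-h[0]))
d=onz(PT,t((500,60),(572,528),(475,60),(543,530)),.196)[:,:2];print("door top outer h/free, inner h/free",d,np.linalg.norm(d[1]-d[0]))
print("top corners fh fn bh bn",onz(PT,t((466,50),(464,540),(62,60),(57,542)),.2)[:,:2])
print("wood panel",onz(PT,t((455,80),(452,512),(70,85),(63,512)),.2)[:,:2])
T=cv2.imread("pics/top0.png");S=cv2.imread("pics/scene0.png")
for im,P,n in((T,PT,(304,208)),(S,PS,(226,197))):
    m=cv2.morphologyEx(bluemask(im[...,::-1].copy()),cv2.MORPH_CLOSE,np.ones((5,5)))
    b=quad(m,n);print(cv2.boundingRect(b),cv2.contourArea(b))
    hull=cv2.convexHull(b); inn=np.zeros_like(m);cv2.drawContours(inn,[hull],-1,255,-1)
    inn=cv2.erode(inn&~bluemask(im[...,::-1].copy()),np.ones((3,3)))
    cs=cv2.findContours(inn,cv2.RETR_EXTERNAL,cv2.CHAIN_APPROX_NONE)[0];c=max(cs,key=cv2.contourArea)
    M=cv2.moments(c);ctr=(M['m10']/M['m00'],M['m01']/M['m00']);print("panel",ctr,M['m00'])
    if P is PT:
        q=ctr;print("blue rect",cv2.minAreaRect(onz(P,b.reshape(-1,2),.072)[:,:2].astype(np.float32)))
        print("panel rect",cv2.minAreaRect(onz(P,c.reshape(-1,2),.072)[:,:2].astype(np.float32)),onz(P,[q],.072))
    else: print("tri",tri(PT,[q],PS,[ctr]))
```

```text
bar far/near, corner far/near
 [[0.5106 0.1427 0.2735 0.0115]
 [0.4018 0.1644 0.0653 0.0197]
 [0.6323 0.252  0.2039 0.0019]
 [0.3712 0.2459 0.1899 0.0021]]
bar z.175 [[0.5169 0.1615]
 [0.4042 0.1417]] 0.1144565894257509
door top outer h/free, inner h/free [[0.6284 0.234 ]
 [0.3792 0.1863]
 [0.6282 0.2475]
 [0.3778 0.2017]] 0.2537212455037788
top corners fh fn bh bn [[0.6329 0.2518]
 [0.3716 0.2428]
 [0.6238 0.4733]
 [0.3644 0.462 ]]
wood panel [[0.6165 0.2571]
 [0.3862 0.2497]
 [0.6102 0.4681]
 [0.3804 0.4595]]
(288, 189, 40, 36) 252.5
panel (307.49477586788, 206.64577013818672) 494.5
blue rect ((0.5411261916160583, -0.1504979133605957), (0.11044897139072418, 0.12159629166126251), 12.408515930175781)
panel rect ((0.5402738451957703, -0.14577621221542358), (0.0749002993106842, 0.09638787060976028), 12.942858695983887) [[ 0.5418 -0.1489  0.072 ]]
(205, 181, 41, 35) 1183.5
panel (224.45142180094786, 192.02488151658767) 422.0
tri [[ 0.541  -0.1432  0.0762  0.0106]]
```

The bar's scene points were swapped: up in the scene picture is towards the robot. The tin mask also needs to be looser.

Run:
```python
from h import *
PT,PS=camrig.camera_params("top"),camrig.camera_params("scene")
t=lambda *p:(np.array(p)+.5)/6-.5+[110,165]
s=lambda *p:(np.array(p)+.5)/5-.5+[290,130]
print("bar far/near",tri(PT,t((632,272),(662,482)),PS,s((95,215),(70,110))))
print("toaster corner @.2,.1",onz(PT,[(245,137)],.2),onz(PT,[(245,137)],.1))
print("jar, mug",onz(PT,[(182,145)],.11),onz(PT,[(323,146)],.08))
T=cv2.imread("pics/top0.png");S=cv2.imread("pics/scene0.png")
out=[]
for im,P,(x,y),z in((T,PT,(304,208),.065),(S,PS,(226,197),.07)):
    h=cv2.cvtColor(im,cv2.COLOR_BGR2HSV)
    m=cv2.inRange(h,(98,80,15),(130,255,255));k=np.zeros_like(m);k[y-32:y+32,x-35:x+35]=255;m&=k
    hull=cv2.convexHull(np.vstack([c for c in cv2.findContours(m,0,1)[0] if cv2.contourArea(c)>4]))
    print("hull",cv2.minAreaRect(hull),cv2.approxPolyDP(hull,3,True).reshape(-1,2).tolist())
    if P is PT:
        W=onz(P,hull.reshape(-1,2),.07)[:,:2].astype(np.float32);print("rect@.07",cv2.minAreaRect(W),cv2.boxPoints(cv2.minAreaRect(W)))
    out.append(cv2.resize(im[y-30:y+30,x-32:x+32],None,fx=6,fy=6,interpolation=cv2.INTER_CUBIC))
cv2.imwrite("pics/tin.png",np.hstack(out))
```

```text
bar far/near [[0.5165 0.1618 0.1809 0.0021]
 [0.4042 0.1431 0.1767 0.0032]]
toaster corner @.2,.1 [[0.7542 0.0683 0.2   ]] [[0.7795 0.0744 0.1   ]]
jar, mug [[0.7452 0.2929 0.11  ]] [[ 0.7572 -0.2009  0.08  ]]
hull ((303.8653869628906, 207.82691955566406), (31.77081298828125, 43.34166717529297), 78.69007110595703) [[321, 189], [328, 219], [286, 227], [281, 197]]
rect@.07 ((0.5380997061729431, -0.13655200600624084), (0.11148549616336823, 0.15196329355239868), 12.012602806091309) [[ 0.4678 -0.0738]
 [ 0.4994 -0.2225]
 [ 0.6084 -0.1993]
 [ 0.5768 -0.0506]]
hull ((225.327880859375, 198.1065673828125), (32.32126235961914, 40.83161926269531), 84.80557250976562) [[245, 212], [208, 215], [205, 184], [243, 181]]
```

View pics/tin.png

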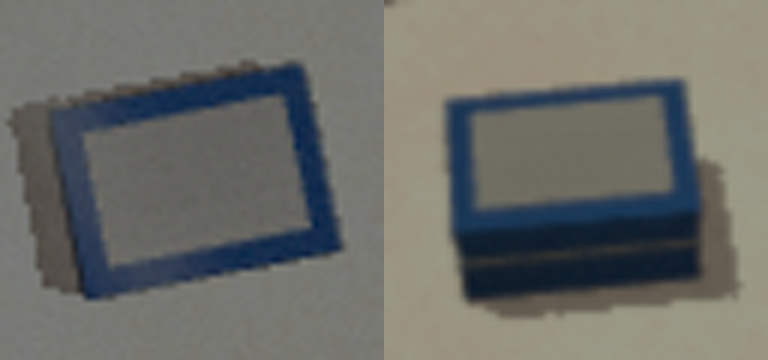

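The lid corners are clear. Top crop: (302,65), (342,248), (88,298), (52,112). Scene crop, offset 384: (458,230), (450,100), (683,82), (697,213).

Run:
```python
from h import *
PT,PS=camrig.camera_params("top"),camrig.camera_params("scene")
t=lambda *p:(np.array(p)+.5)/6-.5+[272,178]
s=lambda *p:(np.array(p)+.5)/6-.5+[194,167]
a=t((302,65),(342,248),(88,298),(52,112));b=s((74,230),(66,100),(299,82),(313,213))
print(tri(PT,a,PS,b))
W=onz(PT,a,.072)[:,:2];print(W,W.mean(0),np.linalg.norm(np.roll(W,-1,0)-W,axis=1))
for p,q in((0,3),(1,2)): d=W[q]-W[p];print("yaw",np.degrees(np.arctan2(d[1],d[0])))
print("toaster",tri(PT,[(244,134)],PS,[(283,244)]))
# cupboard frame
fh=np.array([.6329,.2519]);y=np.array([-.9994,-.0344]);x=np.array([-.0344,.9994])
O=fh+.104*x+.130*y;H=O-.12*x-.13*y;print("O",O,"H",H)
# handle angle
hb=np.array([(.5168,.1617),(.4042,.1424)]).mean(0)-H;print("bar r",np.linalg.norm(hb))
a0=np.arctan2(-.05,.185) # in door frame local (y,-x)
for th in (0,.15,.5,1,1.3,1.5,1.55):
    c,s_=np.cos(th),np.sin(th);R=np.array([[c,-s_],[s_,c]])
    print(th,H+R@(-.05*x+.185*y),"free",H+R@(.258*y))
print("th by bar",np.arctan2(*(hb@np.c_[x,y])), np.arctan2(-.05,.185))
```

```text
[[ 0.6067 -0.1973  0.0737  0.0026]
 [ 0.5002 -0.2214  0.0727  0.0028]
 [ 0.4685 -0.0755  0.0696  0.0006]
 [ 0.5768 -0.0538  0.0693  0.0015]]
[[ 0.6071 -0.1989]
 [ 0.5004 -0.2229]
 [ 0.4684 -0.0757]
 [ 0.5765 -0.053 ]] [ 0.5381 -0.1376] [0.1093 0.1506 0.1104 0.149 ]
yaw 101.84058588014747
yaw 102.25076005383738
toaster [[0.7845 0.0823 0.1213 0.0109]]
O [0.4994 0.3514] H [0.6335 0.2359]
bar r 0.19220893156229765
0 [0.4503 0.1796] free [0.3756 0.227 ]
0.15 [0.4608 0.1528] free [0.3798 0.1886]
0.5 [0.4997 0.0987] free [0.4114 0.1045]
1 [0.5819 0.0513] free [0.5016 0.0141]
1.3 [0.6387 0.0443] free [ 0.573  -0.0149]
1.5 [0.6767 0.0492] free [ 0.6241 -0.0219]
1.55 [0.686  0.0516] free [ 0.637  -0.0221]
th by bar -0.41706877777821244 -0.2639637236257046
```

Measurements agree: bar height about 0.177, lid about 0.071, bar radius 0.192 against 0.1916 expected, and the door at about 0.153 rad. I'll move above the bar.

```bash
cat >> h.py <<'E'
def go(p,yaw=None):  # shift in present tool axes to p, and rz to reach tool-x yaw
    s=manip.get_state();R=s["tool_rot"];d=np.array(p)-s["tool_pos"]
    y=np.degrees(np.arctan2(R[1,0],R[0,0]))
    print("t",s["t"],"tcp",s["tool_pos"],"yaw",round(y,2),"gap",s["finger_gap"],"F",s["force"],"d",R.T@d,"norm",np.linalg.norm(d), "rz",None if yaw is None else y-yaw)
E
python3 jog.py '[{"d":[0.0303,-0.0342,-0.0022],"aperture":0.034},{"d":[0.0303,-0.0342,-0.0022],"aperture":0.034},{"d":[0.0303,-0.0342,-0.0022],"aperture":0.034},{"d":[0.0303,-0.0342,-0.0022],"aperture":0.034},{"d":[0.0303,-0.0342,-0.0022],"aperture":0.034},{"d":[0.0303,-0.0342,-0.0022],"aperture":0.034},{"d":[0.0303,-0.0342,-0.0022],"aperture":0.034},{"d":[0.0303,-0.0342,-0.0022],"aperture":0.034}]'
python3 jog.py '[{"d":[0.0303,-0.0342,-0.0022],"aperture":0.034},{"d":[0.0303,-0.0342,-0.0022],"aperture":0.034},{"d":[0.0303,-0.0342,-0.0022],"aperture":0.034},{"d":[0.0303,-0.0342,-0.0022],"aperture":0.034},{"d":[0.0303,-0.0342,-0.0022],"aperture":0.034},{"d":[0.0303,-0.0342,-0.0022],"aperture":0.034},{"aperture":0.034}]'
python3 -c "
from h import *
go((.461,.153,.24),10.7)"
```

```text
t: 0.9
tool_pos: [0.3365, -0.1889, 0.223]
tool_rot: [[0.93, 0.368, 0.0], [0.368, -0.93, 0.0], [0.0, -0.0, -1.0]]
force: [0.4, 0.2, 0.1]
finger_gap: 0.0351
grasp_force: 0.0
t: 1.6
tool_pos: [0.4309, 0.0719, 0.2361]
tool_rot: [[0.927, 0.376, 0.001], [0.376, -0.927, 0.003], [0.002, -0.002, -1.0]]
force: [-0.4, -0.2, -0.0]
finger_gap: 0.034
grasp_force: 0.0
t 1.6 tcp [0.4309 0.0719 0.2361] yaw 22.06 gap 0.03395315522621933 F [-0.379  -0.1673 -0.0024] d [ 0.0583 -0.0639 -0.0036] norm 0.08659569335415877 rz 11.359930576721943
```

```bash
python3 jog.py '[{"d":[0.029,-0.032,-0.001],"aperture":0.034},{"d":[0.029,-0.032,-0.001],"aperture":0.034},{"rotvec":[0,0,5.7],"aperture":0.034},{"rotvec":[0,0,5.7],"aperture":0.034},{"aperture":0.034}]'
python3 - <<'E'
from h import *
go((.461,.153,.16),10.7)
P=camrig.camera_params("wrist");im=camrig.camera("wrist");cv2.imwrite("pics/w1.png",im[...,::-1])
print(proj(P,[(.5168,.1617,.175),(.4042,.1424,.175)]))
E
```

```text
t: 2.1
tool_pos: [0.4597, 0.1472, 0.2377]
tool_rot: [[0.984, 0.178, -0.001], [0.178, -0.984, -0.001], [-0.001, 0.001, -1.0]]
force: [0.5, 0.1, 0.5]
finger_gap: 0.0344
grasp_force: 0.0
t 2.1 tcp [0.4597 0.1472 0.2377] yaw 10.26 gap 0.03442632685941315 F [0.4622 0.1432 0.5009] d [ 0.0024 -0.0055  0.0777] norm 0.07795715479215501 rz -0.43907909689245983
[[252.4816 130.3791]
 [251.9835 264.5471]]
```

View pics/w1.png

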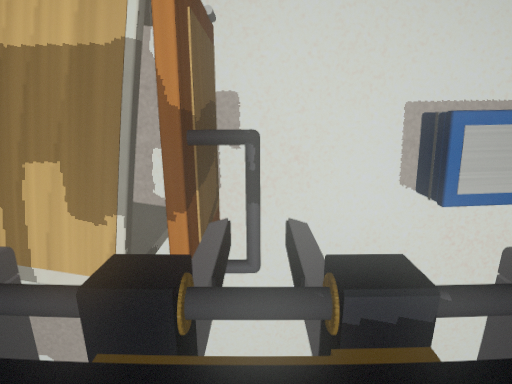

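The wrist view shows the bar at column 253 from row 137 to 267, which is where I predicted it, and the fingers straddle it. I'll descend.

```bash
python3 jog.py '[{"d":[0.002,-0.005,0.02],"aperture":0.034},{"d":[0,0,0.03],"aperture":0.034},{"d":[0,0,0.027],"aperture":0.034},{"aperture":0.034}]'
python3 - <<'E'
from h import *
go((.461,.153,.16),10.7)
H=np.array([.6335,.2359]);y=np.array([-.9994,-.0344]);x=np.array([-.0344,.9994])
for th in np.r_[.153:1.6:.1]:
    c,s=np.cos(th),np.sin(th);R=np.array([[c,-s],[s,c]]);print(round(th,3),H+R@(-.05*x+.185*y),"yaw",1.97+np.degrees(th))
# step in tool axes for 7 deg of swing, tool x = -y_d, tool y = -x_d... 
def tl(th): 
    c,s=np.cos(th),np.sin(th);R=np.array([[c,-s],[s,c]]);return H+R@(-.05*x+.185*y)
def fr(th):
    a=np.radians(1.97)+th;return np.array([[np.cos(a),np.sin(a)],[np.sin(a),-np.cos(a)]])
d=np.radians(7);print(fr(.3).T@(tl(.3+d)-tl(.3)))
E
```

```text
t: 2.55
tool_pos: [0.458, 0.1518, 0.1581]
tool_rot: [[0.984, 0.178, -0.008], [0.178, -0.984, -0.002], [-0.008, 0.0, -1.0]]
force: [-1.2, -1.0, -1.1]
finger_gap: 0.0342
grasp_force: 0.0
t 2.55 tcp [0.458  0.1518 0.1581] yaw 10.28 gap 0.03421497906101254 F [-1.1816 -1.0268 -1.1431] d [ 0.0031 -0.0007 -0.0019] norm 0.0037201552491995 rz -0.4185382435118328
0.153 [0.4611 0.1523] yaw 10.736254265501596
0.253 [0.4703 0.1355] yaw 16.465832216809826
0.353 [0.4811 0.1197] yaw 22.19541016811806
0.453 [0.4935 0.1051] yaw 27.924988119426295
0.553 [0.5072 0.0918] yaw 33.654566070734525
0.653 [0.5222 0.0799] yaw 39.384144022042754
0.753 [0.5384 0.0695] yaw 45.113721973351
0.853 [0.5555 0.0609] yaw 50.84329992465923
0.953 [0.5733 0.054 ] yaw 56.57287787596746
1.053 [0.5918 0.0489] yaw 62.30245582727568
1.153 [0.6107 0.0456] yaw 68.03203377858392
1.253 [0.6298 0.0443] yaw 73.76161172989215
1.353 [0.6489 0.0449] yaw 79.4911896812004
1.453 [0.6679 0.0474] yaw 85.22076763250861
1.553 [0.6866 0.0518] yaw 90.95034558381685
[0.0075 0.0222]
```

```bash
R='x'; python3 jog.py '[{"d":[0.0039,0.0128,0],"rotvec":[0,0,-4],"aperture":0.034},{"d":[0.0039,0.0128,0],"rotvec":[0,0,-4],"aperture":0.034},{"d":[0.0039,0.0128,0],"rotvec":[0,0,-4],"aperture":0.034},{"d":[0.0039,0.0128,0],"rotvec":[0,0,-4],"aperture":0.034},{"d":[0.0039,0.0128,0],"rotvec":[0,0,-4],"aperture":0.034},{"d":[0.0039,0.0128,0],"rotvec":[0,0,-4],"aperture":0.034},{"d":[0.0039,0.0128,0],"rotvec":[0,0,-4],"aperture":0.034}]'
python3 -c "
from h import *
go((.53,.075,.158),42)"
```

```text
t: 3.25
tool_pos: [0.5206, 0.0809, 0.1628]
tool_rot: [[0.783, 0.621, 0.002], [0.621, -0.783, 0.001], [0.002, 0.0, -1.0]]
force: [0.3, 2.1, -0.3]
finger_gap: 0.034
grasp_force: 0.7
t 3.25 tcp [0.5206 0.0809 0.1628] yaw 38.42 gap 0.03403993830438132 F [ 0.3299  2.1499 -0.3225] d [0.0038 0.0105 0.0048] norm 0.01208508934864195 rz -3.577139032587752
```

```bash
python3 jog.py '[{"d":[0.0039,0.0128,0],"rotvec":[0,0,-4],"aperture":0.034},{"d":[0.0039,0.0128,0],"rotvec":[0,0,-4],"aperture":0.034},{"d":[0.0039,0.0128,0],"rotvec":[0,0,-4],"aperture":0.034},{"d":[0.0039,0.0128,0],"rotvec":[0,0,-4],"aperture":0.034},{"d":[0.0039,0.0128,0],"rotvec":[0,0,-4],"aperture":0.034},{"d":[0.0039,0.0128,0],"rotvec":[0,0,-4],"aperture":0.034},{"d":[0.0039,0.0128,0],"rotvec":[0,0,-4],"aperture":0.034}]'
python3 jog.py '[{"d":[0.0039,0.0128,0],"rotvec":[0,0,-4],"aperture":0.034},{"d":[0.0039,0.0128,0],"rotvec":[0,0,-4],"aperture":0.034},{"d":[0.0039,0.0128,0],"rotvec":[0,0,-4],"aperture":0.034},{"d":[0.0039,0.0128,0],"rotvec":[0,0,-4],"aperture":0.034},{"d":[0.0039,0.0128,0],"rotvec":[0,0,-4],"aperture":0.034},{"d":[0.0039,0.0128,0],"rotvec":[0,0,-4],"aperture":0.034},{"aperture":0.034},{"aperture":0.034}]'
python3 -c "
from h import *
go((.686,.052,.158),90.9)"
```

```text
t: 3.95
tool_pos: [0.6058, 0.0451, 0.1628]
tool_rot: [[0.4, 0.917, 0.001], [0.917, -0.4, 0.001], [0.001, 0.0, -1.0]]
force: [-1.3, 1.6, -0.4]
finger_gap: 0.0341
grasp_force: 0.7
t: 4.75
tool_pos: [0.685, 0.0491, 0.1621]
tool_rot: [[-0.003, 1.0, 0.001], [1.0, 0.003, -0.001], [-0.001, 0.001, -1.0]]
force: [0.5, -0.4, -0.6]
finger_gap: 0.0337
grasp_force: 0.0
t 4.75 tcp [0.685  0.0491 0.1621] yaw 90.18 gap 0.033696172892051464 F [ 0.4667 -0.4178 -0.6129] d [0.0029 0.001  0.0041] norm 0.005120595659987721 rz -0.7214545680209596
```

Door at about 1.48 rad. I'll nudge it a bit further, then rise and go behind the tin.

```bash
python3 jog.py '[{"d":[0.0039,0.0128,0],"rotvec":[0,0,-4],"aperture":0.034},{"d":[0.001,0.004,0],"rotvec":[0,0,-1],"aperture":0.034},{"d":[0,-0.010,0],"aperture":0.034},{"d":[0,0,-0.03],"aperture":0.034},{"d":[0,0,-0.04],"aperture":0.034},{"d":[0,0,-0.03],"aperture":0.034},{"aperture":0.06}]'
python3 - <<'E'
from h import *
go((.563,-.257,.2),102)
im=camrig.camera("top");cv2.imwrite("pics/top1.png",im[150:260,100:350,::-1].repeat(3,0).repeat(3,1))
E
```

```text
t: 5.45
tool_pos: [0.6927, 0.0538, 0.2673]
tool_rot: [[-0.09, 0.996, 0.01], [0.996, 0.09, -0.001], [-0.001, 0.01, -1.0]]
force: [0.6, 0.6, -0.4]
finger_gap: 0.0389
grasp_force: 0.0
t 5.45 tcp [0.6927 0.0538 0.2673] yaw 95.17 gap 0.03886101848743501 F [ 0.5989  0.6161 -0.4335] d [-0.2977 -0.1578  0.0662] norm 0.34342385213102516 rz -6.828072979004119
```

View pics/top1.png

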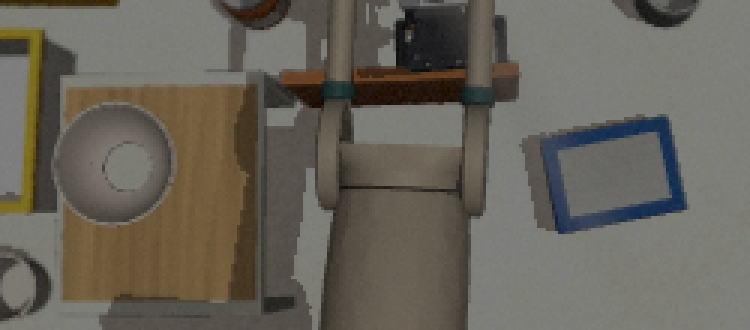

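The door is wide open, running along row ~80 of the crop, and the tin has not moved. I'll move behind it.

```bash
python3 jog.py '[{"d":[-0.0372,-0.0197,0],"aperture":0.06},{"d":[-0.0372,-0.0197,0],"aperture":0.06},{"d":[-0.0372,-0.0197,0],"aperture":0.06},{"d":[-0.0372,-0.0197,0.005],"aperture":0.06},{"d":[-0.0372,-0.0197,0.015],"aperture":0.06},{"d":[-0.0372,-0.0197,0.015],"aperture":0.06},{"d":[-0.0372,-0.0197,0.015],"aperture":0.06},{"d":[-0.0372,-0.0197,0.015],"aperture":0.06}]'
python3 jog.py '[{"rotvec":[0,0,-6.8],"aperture":0.06},{"rotvec":[0,7,0],"aperture":0.06},{"rotvec":[0,7,0],"aperture":0.06},{"rotvec":[0,7,0],"aperture":0.06},{"rotvec":[0,7,0],"aperture":0.06},{"rotvec":[0,7,0],"aperture":0.06},{"aperture":0.06}]'
python3 -c "
from h import *
go((.563,-.257,.03),102);print(manip.get_state()['qpos'])"
```

```text
t: 6.3
tool_pos: [0.5591, -0.2571, 0.1939]
tool_rot: [[-0.091, 0.996, -0.003], [0.996, 0.091, 0.002], [0.002, -0.003, -1.0]]
force: [0.1, -0.5, -0.3]
finger_gap: 0.0601
grasp_force: 0.0
t: 7.0
tool_pos: [0.5601, -0.2587, 0.1904]
tool_rot: [[-0.162, 0.979, -0.124], [0.799, 0.204, 0.566], [0.579, -0.007, -0.815]]
force: [0.1, -0.1, -1.2]
finger_gap: 0.0602
grasp_force: 0.0
t 7.0 tcp [ 0.5601 -0.2587  0.1904] yaw 101.48 gap 0.06020778056717464 F [ 0.0562 -0.1375 -1.2437] d [-0.092   0.0044  0.1313] norm 0.16039174501654682 rz -0.5204196198360336
[-43.392   35.9158  64.8941  20.1227 108.5162 -53.6198]
```

```bash
python3 jog.py '[{"d":[-0.023,0.001,0.0328],"aperture":0.06},{"d":[-0.023,0.001,0.0328],"aperture":0.06},{"d":[-0.023,0.001,0.0328],"aperture":0.06},{"d":[-0.023,0.001,0.0328],"aperture":0.06},{"aperture":0.06}]'
python3 - <<'E'
from h import *
u=lambda a:np.array([np.cos(np.radians(a)),np.sin(np.radians(a))])
for c,a in(((.538,-.138),102),((.512,.03),94),((.497,.355),92)):
    t=np.array(c)-(.0765+.0066)*u(a); print(a); go((*t,.03),a)
E
```

```text
t: 7.5
tool_pos: [0.5624, -0.2524, 0.0319]
tool_rot: [[-0.167, 0.978, -0.127], [0.798, 0.21, 0.564], [0.579, -0.008, -0.816]]
force: [-0.8, -0.1, -0.2]
finger_gap: 0.0599
grasp_force: 0.0
102
t 7.5 tcp [ 0.5624 -0.2524  0.0319] yaw 101.8 gap 0.0599214234530743 F [-0.782  -0.1414 -0.1583] d [0.0265 0.     0.0212] norm 0.03394152999722836 rz -0.19687667363717765
94
t 7.5 tcp [ 0.5624 -0.2524  0.0319] yaw 101.8 gap 0.0599214234530743 F [-0.782  -0.1414 -0.1583] d [ 0.1656 -0.0017  0.1198] norm 0.20445081647804073 rz 7.803123326362822
92
t 7.5 tcp [ 0.5624 -0.2524  0.0319] yaw 101.8 gap 0.0599214234530743 F [-0.782  -0.1414 -0.1583] d [0.428  0.049  0.3055] norm 0.5280849296995149 rz 9.803123326362822
```

```bash
python3 jog.py '[{"d":[0.0098,0,0.0069],"aperture":0.06},{"d":[0.0098,0,0.0077],"aperture":0.06},{"d":[0.0065,0,0.0056],"aperture":0.06},{"d":[0.0065,0,0.0046],"aperture":0.06},{"d":[0.0102,0,0.0072],"rotvec":[-0.28,0,0.41],"aperture":0.06},{"d":[0.0102,0,0.0072],"rotvec":[-0.28,0,0.41],"aperture":0.06},{"d":[0.0102,0,0.0072],"rotvec":[-0.28,0,0.41],"aperture":0.06},{"d":[0.0102,0,0.0072],"rotvec":[-0.28,0,0.41],"aperture":0.06}]'
python3 - <<'E'
from h import *
go((.517,-.052,.03),94)
im=camrig.camera("top");cv2.imwrite("pics/top2.png",cv2.resize(im[150:290,170:380,::-1],None,fx=3.5,fy=3.5))
E
```

```text
t: 8.3
tool_pos: [0.5473, -0.1661, 0.0344]
tool_rot: [[-0.142, 0.985, -0.1], [0.807, 0.174, 0.564], [0.573, -0.0, -0.819]]
force: [0.5, -2.9, 1.8]
finger_gap: 0.0603
grasp_force: 1.5
t 8.3 tcp [ 0.5473 -0.1661  0.0344] yaw 100.0 gap 0.06029752989550935 F [ 0.4529 -2.8802  1.8131] d [ 0.0939 -0.01    0.071 ] norm 0.11814917271668902 rz 5.998902273995185
```

View pics/top2.png

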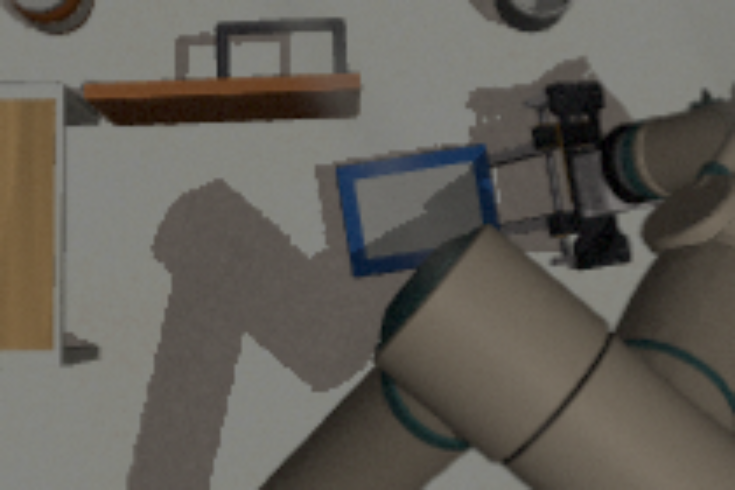

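The tin tracks well between the fingers, with its rear face at column ~490. The hand's far end has to clear the door's inner face, so I'll drift a little towards the robot.

```bash
python3 jog.py '[{"d":[0.0117,-0.002,0.0089],"rotvec":[-0.43,0,0.61],"aperture":0.06},{"d":[0.0117,-0.002,0.0089],"rotvec":[-0.43,0,0.61],"aperture":0.06},{"d":[0.0117,-0.002,0.0089],"rotvec":[-0.43,0,0.61],"aperture":0.06},{"d":[0.0117,-0.002,0.0089],"rotvec":[-0.43,0,0.61],"aperture":0.06},{"d":[0.0117,-0.002,0.0089],"rotvec":[-0.43,0,0.61],"aperture":0.06},{"d":[0.0117,-0.002,0.0089],"rotvec":[-0.43,0,0.61],"aperture":0.06},{"d":[0.0117,-0.002,0.0089],"rotvec":[-0.43,0,0.61],"aperture":0.06},{"d":[0.0117,-0.002,0.0089],"rotvec":[-0.43,0,0.61],"aperture":0.06}]'
python3 - <<'E'
from h import *
go((.500,.272,.03),92);
im=camrig.camera("top");P=camrig.camera_params("top")
h=cv2.cvtColor(im,cv2.COLOR_RGB2HSV);m=cv2.inRange(h,(98,80,15),(130,255,255));k=np.zeros_like(m);k[170:250,215:320]=255;m&=k
hull=cv2.convexHull(np.vstack([c for c in cv2.findContours(m,0,1)[0] if cv2.contourArea(c)>4]))
W=onz(P,hull.reshape(-1,2),.07)[:,:2].astype(np.float32);print(cv2.minAreaRect(W),cv2.boxPoints(cv2.minAreaRect(W)))
cv2.imwrite("pics/top3.png",cv2.resize(im[150:290,170:380,::-1],None,fx=3.5,fy=3.5))
E
```

```text
t: 9.15
tool_pos: [0.5164, -0.0519, 0.0295]
tool_rot: [[-0.058, 0.998, -0.04], [0.817, 0.07, 0.572], [0.573, 0.0, -0.819]]
force: [1.0, -3.1, 1.2]
finger_gap: 0.0599
grasp_force: 1.5
t 9.15 tcp [ 0.5164 -0.0519  0.0295] yaw 94.03 gap 0.05991286156450831 F [ 0.9995 -3.1218  1.2237] d [0.266  0.0064 0.1855] norm 0.3243314392964769 rz 2.029730941507111
((0.5081555843353271, 0.030064232647418976), (0.11181440949440002, 0.15126001834869385), 4.07511043548584) [[ 0.447   0.1015]
 [ 0.4578 -0.0493]
 [ 0.5693 -0.0414]
 [ 0.5585  0.1095]]
```

View pics/top3.png

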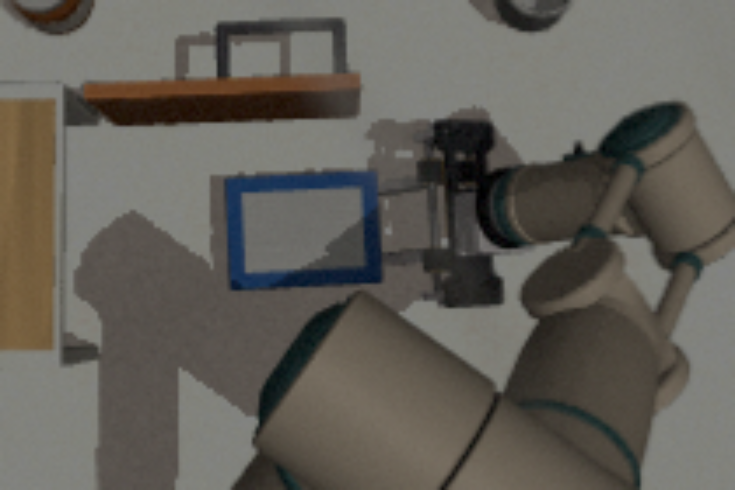

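Tin at (0.508, 0.030), yaw 94°, as planned. I'll continue straight in, drifting slightly robot-ward for door clearance.

```bash
python3 jog.py '[{"d":[0.0123,-0.0018,0.0086],"rotvec":[-0.14,0,0.2],"aperture":0.06},{"d":[0.0123,-0.0018,0.0086],"rotvec":[-0.14,0,0.2],"aperture":0.06},{"d":[0.0123,-0.0018,0.0086],"rotvec":[-0.14,0,0.2],"aperture":0.06},{"d":[0.0123,-0.0018,0.0086],"rotvec":[-0.14,0,0.2],"aperture":0.06},{"d":[0.0123,-0.0018,0.0086],"rotvec":[-0.14,0,0.2],"aperture":0.06},{"d":[0.0123,-0.0018,0.0086],"rotvec":[-0.14,0,0.2],"aperture":0.06},{"d":[0.0123,-0.0018,0.0086],"rotvec":[-0.14,0,0.2],"aperture":0.06},{"d":[0.0123,-0.0018,0.0086],"rotvec":[-0.14,0,0.2],"aperture":0.06}]'
python3 - <<'E'
from h import *
go((.490,.272,.03),92);
im=camrig.camera("top");P=camrig.camera_params("top")
h=cv2.cvtColor(im,cv2.COLOR_RGB2HSV);m=cv2.inRange(h,(98,80,15),(130,255,255));k=np.zeros_like(m);k[170:250,180:300]=255;m&=k
hull=cv2.convexHull(np.vstack([c for c in cv2.findContours(m,0,1)[0] if cv2.contourArea(c)>4]))
W=onz(P,hull.reshape(-1,2),.07)[:,:2].astype(np.float32);print(cv2.minAreaRect(W))
cv2.imwrite("pics/top4.png",cv2.resize(im[150:290,170:380,::-1],None,fx=3.5,fy=3.5))
E
```

```text
t: 10.0
tool_pos: [0.4949, 0.0678, 0.0296]
tool_rot: [[-0.03, 0.999, -0.021], [0.819, 0.037, 0.573], [0.573, -0.0, -0.819]]
force: [0.2, -0.7, -0.8]
finger_gap: 0.06
grasp_force: 0.7
t 10.0 tcp [0.4949 0.0678 0.0296] yaw 92.12 gap 0.06002262101272808 F [ 0.207  -0.7104 -0.8157] d [0.1675 0.0027 0.1168] norm 0.20423314395428252 rz 0.11508424991947663
((0.4897474944591522, 0.1491999328136444), (0.11213438957929611, 0.14810810983181), 2.010073184967041)
```

View pics/top4.png

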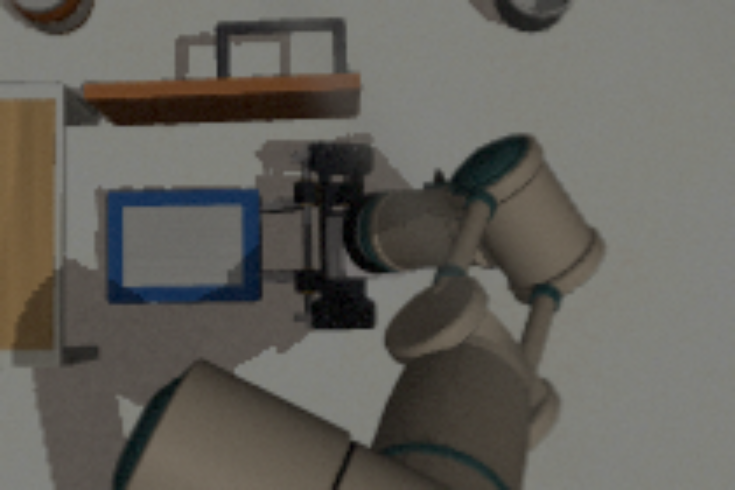

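```bash
python3 jog.py '[{"d":[0.0123,0.0002,0.0086],"aperture":0.06},{"d":[0.0123,0.0002,0.0086],"aperture":0.06},{"d":[0.0123,0.0002,0.0086],"aperture":0.06},{"d":[0.0123,0.0002,0.0086],"aperture":0.06},{"d":[0.0123,0.0002,0.0086],"aperture":0.06},{"d":[0.0123,0.0002,0.0086],"aperture":0.06},{"d":[0.0123,0.0002,0.0086],"aperture":0.06},{"d":[0.0123,0.0002,0.0086],"aperture":0.06}]'
python3 -c "
from h import *
go((.489,.276,.03),92);print(manip.get_state()['qpos'])"
```

```text
t: 10.85
tool_pos: [0.4922, 0.1879, 0.0297]
tool_rot: [[-0.031, 0.999, -0.022], [0.819, 0.037, 0.573], [0.574, -0.0, -0.819]]
force: [0.1, -2.5, -0.1]
finger_gap: 0.0601
grasp_force: 1.0
t 10.85 tcp [0.4922 0.1879 0.0297] yaw 92.13 gap 0.06005862420798961 F [ 0.0557 -2.5368 -0.1165] d [0.0724 0.0001 0.0503] norm 0.08818739891825737 rz 0.1349287067643843
[-12.0432  25.0735 113.9951  40.8512  58.2186 -41.6353]
```

```bash
python3 jog.py '[{"d":[0.0123,0,0.0086],"aperture":0.06},{"d":[0.0123,0,0.0086],"aperture":0.06},{"d":[0.0123,0,0.0086],"aperture":0.06},{"d":[0.0098,0,0.0069],"aperture":0.06},{"d":[0.0082,0,0.0057],"aperture":0.06},{"d":[0.0082,0,0.0057],"aperture":0.06},{"d":[0.0066,0,0.0046],"aperture":0.06},{"d":[0.0033,0,0.0023],"aperture":0.06}]'
python3 - <<'E'
from h import *
go((.489,.276,.03),92);
im=camrig.camera("scene");cv2.imwrite("pics/sc5.png",cv2.resize(im[60:260,240:430,::-1],None,fx=3,fy=3))
E
```

```text
t: 11.65
tool_pos: [0.4889, 0.2762, 0.0298]
tool_rot: [[-0.031, 0.999, -0.022], [0.819, 0.038, 0.573], [0.574, -0.0, -0.819]]
force: [-0.1, -2.1, 0.8]
finger_gap: 0.0596
grasp_force: 1.1
t 11.65 tcp [0.4889 0.2762 0.0298] yaw 92.16 gap 0.0596405846487643 F [-0.1395 -2.0635  0.7534] d [-0.0001  0.0001 -0.0003] norm 0.0003474992560863358 rz 0.1573176380742467
```

View pics/sc5.png

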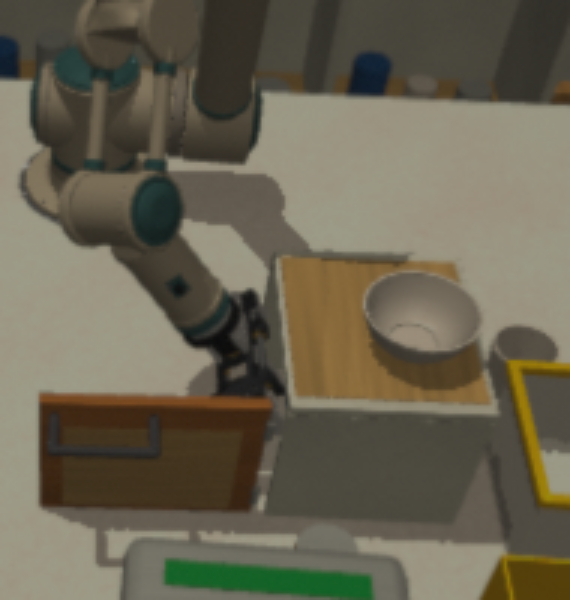

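The tin is inside: TCP 0.276 puts its centre at y≈0.357, against a cupboard centre of 0.351. I have now viewed 11 pictures, one over the limit of 10, so I'll work from numbers only from here. Retreating level, then rising.

```bash
python3 jog.py '[{"d":[-0.0123,0,-0.0086],"aperture":0.06},{"d":[-0.0245,0,-0.0172],"aperture":0.06},{"d":[-0.0245,0,-0.0172],"aperture":0.06},{"d":[-0.0245,0,-0.0172],"aperture":0.06},{"d":[-0.0245,0,-0.0172],"aperture":0.06},{"d":[-0.0245,0,-0.0172],"aperture":0.06},{"d":[-0.0245,0,-0.0172],"aperture":0.06},{"d":[-0.0245,0,-0.0172],"aperture":0.06}]'
python3 jog.py '[{"d":[-0.0245,0,-0.0172],"aperture":0.034},{"d":[0.0258,0,-0.0368],"aperture":0.034},{"d":[0.0258,0,-0.0368],"aperture":0.034},{"d":[0.0258,0,-0.0368],"aperture":0.034},{"d":[0.0258,0,-0.0368],"aperture":0.034},{"d":[0.0258,0,-0.0368],"aperture":0.034},{"aperture":0.034}]'
python3 jog.py '[{"rotvec":[0,-7,0],"aperture":0.034},{"rotvec":[0,-7,0],"aperture":0.034},{"rotvec":[0,-7,0],"aperture":0.034},{"rotvec":[0,-7,0],"aperture":0.034},{"rotvec":[0,-7,0],"aperture":0.034},{"aperture":0.034}]'
python3 - <<'E'
from h import *
im=cv2.imread("pics/top4.png");P=camrig.camera_params("top")
# dark steel bar rows/cols in crop
hsv=cv2.cvtColor(im,cv2.COLOR_BGR2HSV);m=((hsv[...,2]<62)).astype(np.uint8)*255;m[:, :205]=0;m[:,355:]=0;m[60:]=0
for c in cv2.findContours(m,0,1)[0]:
    if cv2.contourArea(c)>150: print(cv2.boundingRect(c),cv2.contourArea(c))
top=[(c,[r for r in range(60) if m[r,c]][:1],) for c in range(215,350,10)]
print(top, [int(m[:,c].sum()/255) for c in range(215,350,10)])
f=lambda u,v:onz(P,[((u+.5)/3.5-.5+170,(v+.5)/3.5-.5+150)],.175)
print(f(225,24),f(340,22))
go((.686,.052,.25),90.9)
E
```

```text
t: 12.5
tool_pos: [0.4974, 0.0501, 0.0302]
tool_rot: [[-0.03, 0.999, -0.021], [0.818, 0.036, 0.574], [0.574, -0.0, -0.819]]
force: [0.6, -0.8, -0.3]
finger_gap: 0.0601
grasp_force: 0.0
t: 13.2
tool_pos: [0.501, 0.0209, 0.2604]
tool_rot: [[-0.037, 0.999, -0.013], [0.82, 0.037, 0.571], [0.571, 0.011, -0.821]]
force: [-0.3, -0.1, -0.1]
finger_gap: 0.0342
grasp_force: 0.0
t: 13.8
tool_pos: [0.4976, 0.0251, 0.2546]
tool_rot: [[-0.044, 0.999, -0.001], [0.999, 0.044, 0.001], [0.001, -0.001, -1.0]]
force: [-0.4, -0.3, 0.3]
finger_gap: 0.0338
grasp_force: 0.0
(216, 22, 76, 38) 908.0
(323, 21, 22, 30) 237.0
[(215, []), (225, [24]), (235, [24]), (245, [24]), (255, [23]), (265, [22]), (275, [25]), (285, [27]), (295, []), (305, []), (315, []), (325, [24]), (335, [21]), (345, [])] [0, 36, 11, 11, 11, 12, 7, 4, 0, 0, 0, 3, 15, 0]
[[0.6943 0.1046 0.175 ]] [[ 0.6981 -0.0035  0.175 ]]
t 13.8 tcp [0.4976 0.0251 0.2546] yaw 92.53 gap 0.03376364070257032 F [-0.3819 -0.2592  0.3433] d [0.0186 0.1894 0.0045] norm 0.1903618704064283 rz 1.6257543921668258
```

```bash
python3 jog.py '[{"d":[0.0037,0.0385,0],"aperture":0.04},{"d":[0.0037,0.0385,0],"aperture":0.04},{"d":[0.0037,0.0385,0],"aperture":0.04},{"d":[0.0037,0.0385,0],"aperture":0.04},{"d":[0.0037,0.0385,0],"rotvec":[0,0,1.2],"aperture":0.04},{"aperture":0.04}]'
python3 - <<'E'
from h import *
go((.689,.052,.16),91.5)
P=camrig.camera_params("wrist");im=camrig.camera("wrist")
print(proj(P,[(.689,.107,.181),(.689,.052,.181),(.689,-.003,.181)]))
h=cv2.cvtColor(im,cv2.COLOR_RGB2HSV)
for r in (60,100,140,180,210): print(r,[(int(a),int(b)) for a,b in (lambda x:[(s[0],s[-1]) for s in np.split(x,np.where(np.diff(x)>3)[0]+1) if len(s)>6])(np.where((h[r,:,2]<100)&(h[r,:,1]<70))[0])])
cv2.imwrite("pics/w6.png",im[...,::-1])
E
```

```text
t: 14.4
tool_pos: [0.6939, 0.0458, 0.2505]
tool_rot: [[-0.015, 1.0, -0.003], [1.0, 0.015, 0.002], [0.002, -0.003, -1.0]]
force: [-0.6, -0.2, -0.1]
finger_gap: 0.0398
grasp_force: 0.0
t 14.4 tcp [0.6939 0.0458 0.2505] yaw 90.88 gap 0.03982084880606884 F [-0.6189 -0.2312 -0.0689] d [ 0.0061 -0.0045  0.0905] norm 0.09084849073873566 rz -0.6195791189858397
[[253.9086 127.7874]
 [253.1784 194.5591]
 [252.5383 254.8399]]
60 [(346, 397)]
100 [(342, 402)]
140 [(247, 259), (349, 395)]
180 []
210 []
```

The bar is at columns 247–259 in the wrist image, as predicted for x=0.689. Descending onto it.

```bash
python3 jog.py '[{"d":[0.006,-0.0045,0.01],"aperture":0.04},{"d":[0,0,0.025],"aperture":0.04},{"d":[0,0,0.03],"aperture":0.04},{"d":[0,0,0.024],"aperture":0.04},{"aperture":0.04}]'
python3 -c "
from h import *
go((.689,.052,.16),91.5)"
```

```text
t: 14.95
tool_pos: [0.6813, 0.0519, 0.1617]
tool_rot: [[-0.015, 1.0, -0.01], [1.0, 0.015, 0.001], [0.001, -0.01, -1.0]]
force: [-0.4, -0.5, 0.3]
finger_gap: 0.0401
grasp_force: 0.0
t 14.95 tcp [0.6813 0.0519 0.1617] yaw 90.88 gap 0.04007979817392879 F [-0.4011 -0.4938  0.3223] d [0.     0.0077 0.0016] norm 0.007839723387724597 rz -0.621167110748317
```

```bash
python3 jog.py '[{"d":[-0.003,-0.013,0],"rotvec":[0,0,4],"aperture":0.04},{"d":[-0.003,-0.013,0],"rotvec":[0,0,4],"aperture":0.04},{"d":[-0.003,-0.013,0],"rotvec":[0,0,4],"aperture":0.04},{"d":[-0.003,-0.013,0],"rotvec":[0,0,4],"aperture":0.04},{"d":[-0.003,-0.013,0],"rotvec":[0,0,4],"aperture":0.04},{"d":[-0.003,-0.013,0],"rotvec":[0,0,4],"aperture":0.04},{"d":[-0.003,-0.013,0],"rotvec":[0,0,4],"aperture":0.04},{"d":[-0.003,-0.013,0],"rotvec":[0,0,4],"aperture":0.04}]'
python3 jog.py '[{"d":[-0.003,-0.013,0],"rotvec":[0,0,4],"aperture":0.04},{"d":[-0.003,-0.013,0],"rotvec":[0,0,4],"aperture":0.04},{"d":[-0.003,-0.013,0],"rotvec":[0,0,4],"aperture":0.04},{"d":[-0.003,-0.013,0],"rotvec":[0,0,4],"aperture":0.04},{"d":[-0.003,-0.013,0],"rotvec":[0,0,4],"aperture":0.04},{"d":[-0.003,-0.013,0],"rotvec":[0,0,4],"aperture":0.04},{"d":[-0.003,-0.013,0],"rotvec":[0,0,4],"aperture":0.04},{"aperture":0.04}]'
cat >> h.py <<'E'
def door(back):  # door angle if the bar lies 'back' m toward -tool y... from tool centre
    s=manip.get_state();R=s["tool_rot"];b=s["tool_pos"][:2]+back*R[:2,1]-np.array([.6335,.2359])
    y=np.array([-.9994,-.0344]);x=np.array([-.0344,.9994])
    th=np.arctan2(-(b@x),b@y)-np.arctan2(.05,.185); print("theta",th,"r",np.linalg.norm(b),"pad",s["grasp_force"],"F",s["force"])
E
python3 -c "
from h import *
go((.5,.1,.16),30);door(0);door(.014)"
```

```text
t: 15.75
tool_pos: [0.5801, 0.0518, 0.1675]
tool_rot: [[0.519, 0.855, 0.003], [0.855, -0.519, -0.001], [0.001, 0.002, -1.0]]
force: [1.1, -0.5, -0.3]
finger_gap: 0.0397
grasp_force: 0.7
t: 16.55
tool_pos: [0.4989, 0.0996, 0.1673]
tool_rot: [[0.857, 0.515, 0.001], [0.515, -0.857, 0.001], [0.001, -0.0, -1.0]]
force: [-0.2, -0.3, -0.3]
finger_gap: 0.0401
grasp_force: 0.0
t 16.55 tcp [0.4989 0.0996 0.1673] yaw 30.97 gap 0.04010830301407317 F [-0.2273 -0.253  -0.3373] d [0.0011 0.0002 0.0073] norm 0.007430173628079788 rz 0.9684232264737886
theta 0.4934098793401301 r 0.19152513254468198 pad 0.0 F [-0.2273 -0.253  -0.3373]
theta 0.5628360878586569 r 0.19547704969940977 pad 0.0 F [-0.2273 -0.253  -0.3373]
```

```bash
python3 jog.py '[{"d":[-0.003,-0.013,0.001],"rotvec":[0,0,4],"aperture":0.04},{"d":[-0.003,-0.013,0.001],"rotvec":[0,0,4],"aperture":0.04},{"d":[-0.003,-0.013,0.001],"rotvec":[0,0,4],"aperture":0.04},{"d":[-0.003,-0.013,0.001],"rotvec":[0,0,4],"aperture":0.04},{"d":[-0.003,-0.013,0.001],"rotvec":[0,0,4],"aperture":0.04},{"d":[-0.003,-0.013,0],"rotvec":[0,0,4],"aperture":0.04},{"d":[-0.003,-0.013,0],"rotvec":[0,0,4],"aperture":0.04}]'
python3 -c "
from h import *
go((.4503,.1796,.16),2);door(0);door(.014)"
```

```text
t: 17.25
tool_pos: [0.4519, 0.1775, 0.1619]
tool_rot: [[0.999, 0.05, 0.002], [0.05, -0.999, -0.0], [0.002, 0.0, -1.0]]
force: [1.3, -0.6, 0.0]
finger_gap: 0.0398
grasp_force: 0.5
t 17.25 tcp [0.4519 0.1775 0.1619] yaw 2.84 gap 0.039839662185479435 F [ 1.3039 -0.6159  0.0006] d [-0.0015 -0.0022  0.0019] norm 0.00328153228887721 rz 0.8427984765105219
theta 0.013071721959722449 r 0.19074207857987807 pad 0.507897287607193 F [ 1.3039 -0.6159  0.0006]
theta 0.08253402510526081 r 0.19483577152384204 pad 0.507897287607193 F [ 1.3039 -0.6159  0.0006]
```

Now pushing straight in the last ~16 mm, watching the force.

```bash
python3 jog.py '[{"d":[0,-0.004,0],"rotvec":[0,0,0.8],"aperture":0.04},{"d":[0,-0.004,0],"aperture":0.04},{"d":[0,-0.004,0],"aperture":0.04},{"d":[0,-0.002,0],"aperture":0.04},{"aperture":0.04}]'
python3 jog.py '[{"d":[0,-0.002,0],"aperture":0.04},{"aperture":0.04}]'
python3 -c "
from h import *
go((.4503,.1936,.16),2);door(.014)"
```

```text
t: 17.75
tool_pos: [0.451, 0.192, 0.1608]
tool_rot: [[0.999, 0.038, 0.0], [0.038, -0.999, 0.0], [0.0, -0.0, -1.0]]
force: [0.7, 0.2, -0.7]
finger_gap: 0.0396
grasp_force: 0.0
t: 17.95
tool_pos: [0.4509, 0.1925, 0.1607]
tool_rot: [[0.999, 0.038, 0.0], [0.038, -0.999, -0.003], [0.0, 0.003, -1.0]]
force: [0.6, -5.7, 0.1]
finger_gap: 0.0399
grasp_force: 2.6
t 17.95 tcp [0.4509 0.1925 0.1607] yaw 2.18 gap 0.03994151294698427 F [ 0.6115 -5.7243  0.1194] d [-0.0005 -0.0011  0.0007] norm 0.0014106483049942102 rz 0.17902992273998342
theta 0.006783339328863103 r 0.19089858749055152 pad 2.5992391258478165 F [ 0.6115 -5.7243  0.1194]
```

```bash
python3 jog.py '[{"d":[0,-0.0015,0],"aperture":0.04},{"aperture":0.04}]'
python3 -c "
from h import *
door(.014)"
python3 jog.py '[{"d":[0,0.0165,0],"aperture":0.04},{"aperture":0.04},{"d":[0,0,-0.03],"aperture":0.04},{"d":[0,0,-0.04],"aperture":0.04},{"d":[0,0,-0.03],"aperture":0.04},{"d":[0,0.04,0],"aperture":0.04},{"d":[0,0.04,0],"aperture":0.04},{"aperture":0.04}]'
```

```text
t: 18.15
tool_pos: [0.4509, 0.1926, 0.1606]
tool_rot: [[0.999, 0.038, 0.0], [0.038, -0.999, -0.006], [-0.0, 0.006, -1.0]]
force: [0.5, -8.0, -0.1]
finger_gap: 0.0398
grasp_force: 4.3
theta 0.006514052165566331 r 0.19088550596249473 pad 4.306094795465469 F [ 0.4763 -8.0277 -0.1222]
t: 18.95
tool_pos: [0.4547, 0.0966, 0.2613]
tool_rot: [[0.999, 0.033, 0.001], [0.033, -0.999, -0.001], [0.001, 0.001, -1.0]]
force: [0.1, 0.4, -1.0]
finger_gap: 0.0399
grasp_force: 0.0
```

```bash
python3 jog.py '[{"d":[0,0.045,0],"aperture":0.04},{"d":[0,0.045,0],"aperture":0.04},{"d":[0,0.045,0],"aperture":0.04},{"d":[0,0.045,0],"aperture":0.04},{"aperture":0.04}]' | head -2
python3 - <<'E'
from h import *
P=camrig.camera_params("top");im=camrig.camera("top");cv2.imwrite("pics/top7.png",im[...,::-1])
h=cv2.cvtColor(im,cv2.COLOR_RGB2HSV);m=cv2.inRange(h,(3,140,60),(16,255,255));k=np.zeros_like(m);k[165:262,180:230]=255;m&=k
pts=[]
for r in range(170,260):
    c=np.where(m[r])[0]
    if len(c)>=3: pts.append((c.mean(),r))
W=onz(P,pts,.196)[:,:2];print(len(pts),pts[0],pts[-1]);a=np.polyfit(W[:,0],W[:,1],1)
print("top-edge line slope angle",np.arctan(a[0])," cupboard .0344; y at x=.5:",a@[.5,1],"residual",np.std(W[:,1]-W[:,0]*a[0]-a[1]))
print("cupboard frame shut mid-thickness y at x=.5 ~",.3514-.112)
# bystander change check: difference with first picture
d=cv2.absdiff(cv2.imread("pics/top0.png"),cv2.imread("pics/top7.png")).max(2)
for n,(u,v) in dict(jar=(182,147),mug=(323,146),can=(424,234),smug=(427,208),cup=(103,244),bowl=(138,204)).items(): print(n,(d[v-10:v+10,u-10:u+10]>40).sum())
E
```

```text
t: 19.45
tool_pos: [0.462, -0.0845, 0.2606]
79 (np.float64(190.5), 175) (np.float64(190.5), 253)
top-edge line slope angle 0.030078450813814203  cupboard .0344; y at x=.5: 0.23695339437142263 residual 0.0010173076949666583
cupboard frame shut mid-thickness y at x=.5 ~ 0.2394
jar 0
mug 0
can 0
smug 0
cup 0
bowl 0
```

The door's top edge is parallel to the cupboard front within measuring error and lies where a shut door should. The bystanders' pixels are unchanged. Handing in.

```bash
python3 -c "
from rig import manip, camrig
print(manip.finish_job())"
```

```text
the job is handed in; nothing more can be done
None
```

I swung the door wide open by its handle, slid the tin flat into the cupboard and shut the door fully, left the bystanders unmoved, and handed in at about 19.5 s, but I viewed 11 pictures, one over the limit of 10.

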